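# Dial the code on the lock case and open it

## Task

Open the lock case: roll its three numbered thumbwheels to the code 4-7-2 (left to right as seen from the robot), slide the release fully to the right, then raise the lid by its bar handle until it stands wide open (60 degrees or more) and let go. Press the wheels only as firmly as it takes to roll them and do not force the release if it is blocked (never more than 25 N on either), and leave the cup, the vial and the timer beside the case where they are.

Things in the scene. Friction and masses are not known exactly. Their poses are not given: they have to be found in the camera images.
- lock_case: grey painted steel lock case fixed on the worktop, 240 deep (its x) x 250 wide (its y) x 100 mm high. Origin: centre of its underside; its x axis points from the robot's side to the rear, y to the left, z up. Front 84 mm of its top: aluminium lock deck (z = 100 mm) with three thumbwheels and a release; behind it a hinged lid.
- wheel_1_axle (a point): axle seat (nominal centre) of the left thumbwheel, at (-80, 60, 90) mm in the case's frame; axle along the case's y. White knurled wheel, radius 22 mm, 16 mm wide, black numerals, wheels 34 mm apart, nominal top 12 mm above the deck. Each axle is set by its own screw: a wheel may stand up to 2 mm higher or lower. Pressed, it gives from 6 N on, 14 N per mm, to a stop at 1.5 mm.
- wheel_1 (a joint): angle of the left wheel, rad; turns endlessly. Numeral d is on top, in line with the black index marks on the deck, at d x 0.6283 (modulo 6.2832). Angle and numeral grow as the wheel's top rolls away from the robot (case +x); one digit is 13.8 mm of rim. A ball detent holds each numeral: about 4.5 N along the rim rolls it out; let go, it drops into the nearest numeral, rarely resting midway.
- wheel_2_axle (a point): axle seat (nominal centre) of the middle thumbwheel, at (-80, 26, 90) mm in the case's frame; axle along the case's y. White knurled wheel, radius 22 mm, 16 mm wide, black numerals, wheels 34 mm apart, nominal top 12 mm above the deck. Each axle is set by its own screw: a wheel may stand up to 2 mm higher or lower. Pressed, it gives from 6 N on, 14 N per mm, to a stop at 1.5 mm.
- wheel_2 (a joint): angle of the middle wheel, rad; turns endlessly. Numeral d is on top, in line with the black index marks on the deck, at d x 0.6283 (modulo 6.2832). Angle and numeral grow as the wheel's top rolls away from the robot (case +x); one digit is 13.8 mm of rim. A ball detent holds each numeral: about 4.5 N along the rim rolls it out; let go, it drops into the nearest numeral, rarely resting midway.
- wheel_3_axle (a point): axle seat (nominal centre) of the right thumbwheel, at (-80, -8, 90) mm in the case's frame; axle along the case's y. White knurled wheel, radius 22 mm, 16 mm wide, black numerals, wheels 34 mm apart, nominal top 12 mm above the deck. Each axle is set by its own screw: a wheel may stand up to 2 mm higher or lower. Pressed, it gives from 6 N on, 14 N per mm, to a stop at 1.5 mm.
- wheel_3 (a joint): angle of the right wheel, rad; turns endlessly. Numeral d is on top, in line with the black index marks on the deck, at d x 0.6283 (modulo 6.2832). Angle and numeral grow as the wheel's top rolls away from the robot (case +x); one digit is 13.8 mm of rim. A ball detent holds each numeral: about 4.5 N along the rim rolls it out; let go, it drops into the nearest numeral, rarely resting midway.
- release_grip (a point): centre of the upright grip of the release thumb piece, a dark steel slide on the deck to the right of the wheels, at (-80, -66, 110) mm in the case's frame when shut. The grip is 30 mm along the case's x, 10 mm along y, and rises from the deck to 17 mm above it, on a flat foot 38 x 18 x 3 mm; 41 mm of free deck lie between foot and right wheel.
- release (a joint): travel of the release toward the case's -y (to the right), m: 0 shut, 0.014 fully across. Sliding friction about 2.5 N, stays where it is left. With any wheel off the code it is blocked after 1.5 mm; with all three on the code it runs across and frees the lid (from about 0.010).
- lid_handle (a point): middle of the lid's handle, a round steel bar 10 mm thick and 110 mm long along the case's y, carried on two posts 96 mm apart, its centre 35 mm above the lid; at (-11, 0, 137) mm in the case's frame when the lid is shut.
- lid_hinge (a point): middle of the lid's hinge line, which runs along the case's y axis at its rear top edge, at (118, 0, 100) mm in the case's frame.
- lid (a joint): opening angle of the lid, rad: 0 shut, 1.3 at its stop; it opens upward and back, about 6 N at the handle lifts it, and hinge friction keeps it where it is left.
- sample_cup_1: bystander: white sample cup with a screw lid, 50 mm across, 58 mm high, right of the case; origin at the centre of its underside.
- reagent_vial: bystander: small capped reagent vial, 23 mm across, 50 mm high, right of the case near its front; origin at the centre of its underside.
- timer: bystander: flat bench timer, 62 x 62 x 19 mm, left of the case near its front; origin at the centre of its underside.

How it is judged:
By the outcome, as a careful person would: the job done as asked, in the order asked, and still so for the second after the job is handed in, with the robot touching nothing.
It also fails if it takes over 72 s, if anything falls off the work surface, if the arm or the gripper's body presses on something with over 40 N, if the wrist force passes 120 N, or if a joint passes its speed limit or range.

## Robot

A 6-joint arm with a two-finger parallel gripper is mounted at the origin on a cart in front of the work surface, level with it; the furniture and walls round the work are solid. World frame = base frame: x ahead of the robot, y to its left, z up, the work surface at z = 0. Lengths are in mm, angles in rad, forces in N, time in s.
With the tool pointing down it reaches from about 400 to 925 mm from the base axis. Payload 12.5 kg.
Tool frame: the origin (TCP) lies midway between the tips of the shut fingers; the grasp point (between the pads) lies 19 mm behind it; z points along the fingers, y is the line along which they close (so a half turn about z gives the same grasp; the last joint's range is limited). The gripper opens to 95 mm and grips with 3 to 60 N. Pads are 20 mm wide; open, the fingers measure 119 mm over their backs; the gripper's body (75 mm by 180 mm) begins 59 mm behind the grasp point.
Start: joints at [-1.455, 0.491, 1.559, -0, 1.092, -0.106], TCP at [137.513, -609.702, 214.661] pointing down, gripper open.
Joint ranges: [-3.1, 3.1], [-0.84, 2.19], [0.05, 2.79], [-1.13, 4.28], [0.06, 2.93], [-2.69, 2.69]. Speed limits (rad/s): [2.22, 2.22, 2.79, 3.14, 3.14, 3.14].

## Interface

Orientations are given as [roll, pitch, yaw] about the fixed x, y, z axes, in that order (R = Rz(yaw) Ry(pitch) Rx(roll)).
In Python, from cell import state, read_camera, camera_info, env gives the robot as it stands.
- The arm moves only by the tool move_arm, never from a script. Its argument "commands" is a list of rows, each a list of 3 entries, a list of its own where there are three numbers: the shift along the world's x, y, z in cm, then the turn, a rotation vector about the world's x, y, z in degrees, then the opening, from 0 (shut) to 1 (fully open). A call has 1 to 10 rows; each row shifts and turns the commanded pose from where the row before left it; what a row does not reach is not made up. A row lasts 1/10 s, in which the tool goes at most 50 mm and 8.59 degrees, less where a joint would pass 70% of its speed; a pose out of reach is approached as far as the arm can. A call with a gripper value outside its range is refused whole. The fingers move at their own pace and stop on an object; the grip force is fixed at half the most. Time passes only in rows, so rows that do not move let the fingers close. It gives the time, the measured TCP pose, the force, the opening and the grip force at its end, in the units of the state.
- state(): the state, without advancing time (a new reading comes with each control period).
- read_camera(name): name is "side" or "top" or "wrist"; returns the picture (480x640x3 uint8, blue, green, red); there is no depth.
- camera_info(name): a dict with "K" (3x3 intrinsics, pixels), "cam_to_world" (4x4, takes a point from camera to world coordinates). Camera axes: x right, y down, z forward; pixel columns grow to the right and rows downward; lengths in mm; the calibration is good to about 2 mm. A picture is of the moment at which its call begins: read the wrist's pose just before it. camera_info takes no time and is no camera call; for the wrist camera it gives the pose at the moment of the call.
- env.job_done(): hands the job in; it is judged then, once.
The state is a dict: "t": time; "joints": joint angles; "qvel": joint speeds; "tau": joint torques, N m; "eef_pos": TCP position; "tcp_rot": TCP orientation; "ft_force": force on the tool from outside, world axes, zero at the start; "moment": the same for the moment, N m; "opening": opening from 0.0 (shut) to 1.0 (fully open); "grip_force": force on a finger pad.
Only numpy, scipy, OpenCV 4.12 (cv2) and the standard library are available. Lean on these libraries where they do the work, as an engineer would, in place of code of your own. Each camera call takes 0.05 s, during which the arm holds its last target. There are 200 camera calls.

## Working session

There is one attempt and no reset: what is moved stays moved. The work goes in short steps, Python scripts to look and compute and a tool call to move; the robot and the scene stay as the last step left them, time stands still between calls to the robot, and variables do not carry over. Pictures are saved under pics/ and viewed, at most 10 in all, crops included, and the job is handed in when it is done.

Besides the shell and the picture viewer there is one more tool, called as name(argument=value, ...), one argument or row to a line, values as JSON. move_arm: Moves the arm, as the interface text tells. Its arguments: {"type":"object","properties":{"commands":{"type":"array"}},"required":["commands"]}

```bash
mkdir -p pics; ls; python3 - <<'E'
from cell import *
import cv2
s=state();print(s)
for n in("top","side"):
    i=camera_info(n);print(n,i)
    cv2.imwrite(f"pics/{n}0.png",read_camera(n))
E
```

```text
pics
{'t': 0.0, 'joints': array([-1.45461710e+00,  4.91558674e-01,  1.55943874e+00, -2.41732353e-05,
        1.09173278e+00, -1.05599261e-01]), 'qvel': array([ 1.05866057e-03,  4.01695207e-05, -3.35407052e-04, -1.22595753e-03,
        2.80755229e-04,  2.31945061e-04]), 'tau': array([ 2.79886110e-03, -6.12631845e+01, -2.58179712e+01,  6.93554711e-02,
        4.82566771e-02, -1.06624213e-04]), 'eef_pos': array([ 137.46602311, -609.44063829,  214.06599885]), 'tcp_rot': array([-3.14045919e+00, -9.85802511e-05,  2.21789585e-01]), 'ft_force': array([ 7.01822576e-04, -7.26760841e-01,  5.36404423e-01]), 'moment': array([ 0.02776815,  0.03565022, -0.0066098 ]), 'grip_force': 0.0, 'opening': 0.9998209173014518}
top {'K': array([[534.30921195,   0.        , 313.8892808 ],
       [  0.        , 534.30921195, 239.69910546],
       [  0.        ,   0.        ,   1.        ]]), 'cam_to_world': array([[ 8.10634978e-03, -9.96590072e-01,  8.21128276e-02,
         5.12044091e+02],
       [-9.99862426e-01, -6.88977915e-03,  1.50883741e-02,
         9.96347236e+01],
       [-1.44711846e-02, -8.22238427e-02, -9.96508818e-01,
         1.04345691e+03],
       [ 0.00000000e+00,  0.00000000e+00,  0.00000000e+00,
         1.00000000e+00]])}
side {'K': array([[478.21186291,   0.        , 317.84102547],
       [  0.        , 478.21186291, 241.35971203],
       [  0.        ,   0.        ,   1.        ]]), 'cam_to_world': array([[ 9.99461764e-01,  1.86809681e-02, -2.69667331e-02,
         5.92053872e+02],
       [ 3.25613403e-02, -4.64862675e-01,  8.84783845e-01,
        -6.52427405e+02],
       [ 3.99279107e-03, -8.85185695e-01, -4.65220747e-01,
         4.97596216e+02],
       [ 0.00000000e+00,  0.00000000e+00,  0.00000000e+00,
         1.00000000e+00]])}
```

View pics/top0.png

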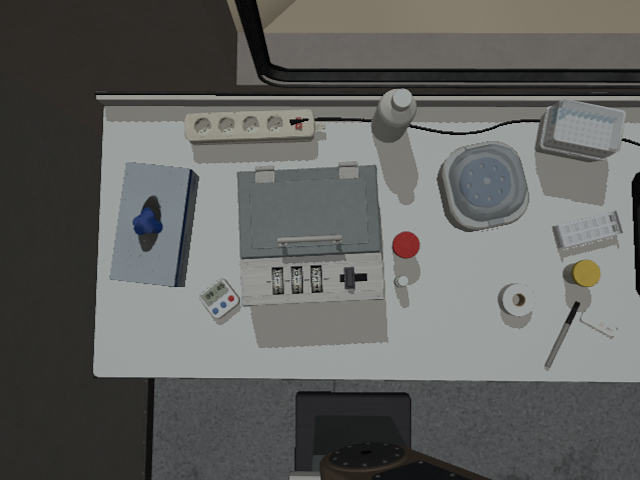

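View pics/side0.png

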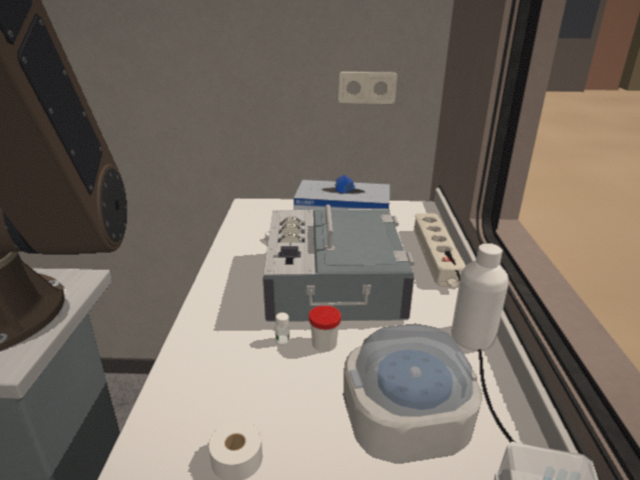

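The top view shows the case with its deck corners near (242,305) and (384,299). The wheels are at about (278,281), (297,280) and (316,279), and the release is at (349,278). The red-lidded cup is at (406,245), the vial at (402,282) and the timer at (220,299).

```bash
cat > h.py <<'E'
import numpy as np, cv2
from cell import *
def ray(n,uv,z,info=None):
    i=info or camera_info(n); K=i["K"];T=i["cam_to_world"]
    uv=np.atleast_2d(np.float64(uv)); d=(T[:3,:3]@np.linalg.inv(K)@np.c_[uv,np.ones(len(uv))].T).T
    o=T[:3,3]; return o+d*((z-o[2])/d[:,2])[:,None]
def proj(info,P):
    T=np.linalg.inv(info["cam_to_world"]);P=np.atleast_2d(P)
    c=(T[:3,:3]@P.T).T+T[:3,3]; p=(info["K"]@c.T).T; return p[:,:2]/p[:,2:]
E
python3 - <<'E'
from h import *
im=cv2.imread("pics/top0.png");g=cv2.cvtColor(im,6)
# dark release blob, lid, cup
hsv=cv2.cvtColor(im,cv2.COLOR_BGR2HSV)
def blobs(m,lo,box):
    x0,y0,x1,y1=box; mm=np.zeros_like(m);mm[y0:y1,x0:x1]=m[y0:y1,x0:x1]
    n,l,s,c=cv2.connectedComponentsWithStats(mm)
    return [(s[i],c[i].round(1),cv2.minAreaRect(np.argwhere(l==i)[:,::-1].astype(np.float32))) for i in range(1,n) if s[i][4]>lo]
for b in blobs((g<110).astype(np.uint8),25,(245,262,385,298)):print(b)
lid=((hsv[...,1]>25)&(g>70)&(g<150)).astype(np.uint8)
for b in blobs(cv2.morphologyEx(lid,3,np.ones((5,5))),2000,(230,160,390,262)):
    print(b, ray("top",cv2.boxPoints(b[2]),100).round(1))
print(ray("top",[[242,305],[384,299],[278,281],[297,280],[316,279],[349,278]],100).round(1))
print("cup,vial,timer",ray("top",[[406,245],[402,282]],55).round(),ray("top",[[220,299]],19).round())
i=camera_info("wrist");s=state();print(i, s["eef_pos"],s["tcp_rot"])
cv2.imwrite("pics/crop.png",cv2.resize(im[255:310,235:415],None,fx=4,fy=4,interpolation=2))
E
```

```text
(array([310, 265,  13,  28, 222], dtype=int32), array([315.7, 278.9]), ((316.0, 278.5), (27.0, 12.0), 90.0))
(array([271, 267,  13,  28, 208], dtype=int32), array([277.6, 280.7]), ((277.32421875, 280.48382568359375), (27.46569061279297, 11.485651969909668), 87.1375961303711))
(array([291, 266,  13,  28, 228], dtype=int32), array([296.5, 279.8]), ((297.0, 279.5), (12.0, 27.0), 0.0))
(array([339, 267,  28,  27, 393], dtype=int32), array([351.4, 278.2]), ((351.7500305175781, 276.7500305175781), (24.748735427856445, 25.45584487915039), 45.0))
[[473.7 239.4 100. ]
 [486.4  -9.8 100. ]
 [516.3 176.6 100. ]
 [518.3 143.1 100. ]
 [520.4 109.6 100. ]
 [522.6  51.6 100. ]]
cup,vial,timer [[585. -56.  55.]
 [517. -48.  55.]] [[481. 294.  19.]]
{'K': array([[353.39044746,   0.        , 323.95243922],
       [  0.        , 353.39044746, 244.28931145],
       [  0.        ,   0.        ,   1.        ]]), 'cam_to_world': array([[ 2.19517760e-01, -9.45381664e-01, -2.40967763e-01,
         2.04946081e+02],
       [-9.75606782e-01, -2.13180278e-01, -5.23982530e-02,
        -5.93646176e+02],
       [-1.83322706e-03,  2.46592131e-01, -9.69117619e-01,
         3.83868250e+02],
       [ 0.00000000e+00,  0.00000000e+00,  0.00000000e+00,
         1.00000000e+00]])} [ 137.49770596 -609.48505192  214.14883309] [-3.14069609e+00 -1.00361275e-04  2.21805951e-01]
```

View pics/crop.png

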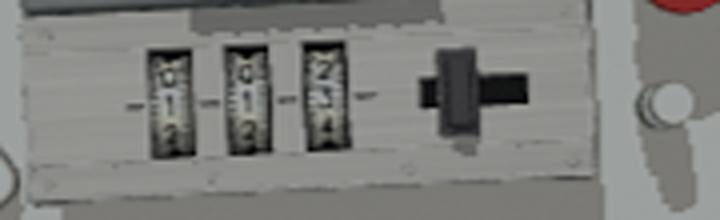

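The crop shows numerals 1, 1 and 3 on the index line. The wheels therefore need +3, -4 and -1. The case pose is about (599.7, 121.3) with yaw 0.053, and the measured width of 249.5 mm agrees with the 250 mm given.

move_arm(
  commands=[
    [[3.1,3.1,0],[0,0,-1],0],
    [[3.1,3.1,0],[0,0,-1],0],
    [[3.1,3.1,0],[0,0,-1],0],
    [[3.1,3.1,0],[0,0,-1],0],
    [[3.1,3.1,0],[0,0,-1],0],
    [[3.1,3.1,0],[0,0,-1],0],
    [[3.1,3.1,0],[0,0,-1],0],
    [[3.1,3.1,0],[0,0,-1],0],
    [[3.1,3.1,0],[0,0,-1],0],
    [[3.1,3.1,0],[0,0,-0.7],0],
  ],
)

```text
t: 1.1
eef_pos: [448.5, -298.2, 214.5]
tcp_rot: [-3.141, 0.0, 0.052]
ft_force: [0.3, -0.2, 0.1]
opening: 0.215
grip_force: 0.0
```

move_arm(
  commands=[
    [[0.5,4.4,0],[0,0,0],0],
    [[0.5,4.4,0],[0,0,0],0],
    [[0.5,4.4,0],[0,0,0],0],
    [[0.5,4.4,0],[0,0,0],0],
    [[0,4.4,0],[0,0,0],0],
    [[0,4.4,0],[0,0,0],0],
    [[0,4.4,0],[0,0,0],0],
    [[0,4.4,0],[0,0,0],0],
    [[0,4.4,0],[0,0,0],0],
    [[0,4.4,0],[0,0,0],0],
  ],
)

```text
t: 2.1
eef_pos: [467.1, 142.1, 214.6]
tcp_rot: [3.141, 0.0, 0.052]
ft_force: [0.1, 0.4, -0.2]
opening: 0.004
grip_force: 0.0
```

move_arm(
  commands=[
    [[0,0,0],[0,0,0],0],
    [[0,0,0],[0,0,0],0],
    [[0,0,0],[0,0,0],0],
  ],
)

```text
t: 2.4
eef_pos: [467.5, 139.5, 214.5]
tcp_rot: [3.141, 0.0, 0.052]
ft_force: [-0.8, -0.5, -0.1]
opening: 0.008
grip_force: 0.0
```

```bash
python3 - <<'E'
from h import *
import pickle
i=camera_info("wrist");im=read_camera("wrist");cv2.imwrite("pics/w1.png",im);pickle.dump(i,open("w1.pkl","wb"))
s=state();print(s["eef_pos"],s["tcp_rot"],s["joints"],s["ft_force"])
E
```

```text
[467.56675874 139.24658248 214.5816375 ] [3.14133314e+00 2.65123523e-04 5.12221576e-02] [ 1.54083642e-01  2.97102741e-01  1.88551620e+00 -2.82036196e-04
  9.59264104e-01  1.67381973e+00] [ 0.46885301 -0.87535402  0.37644545]
```

View pics/w1.png

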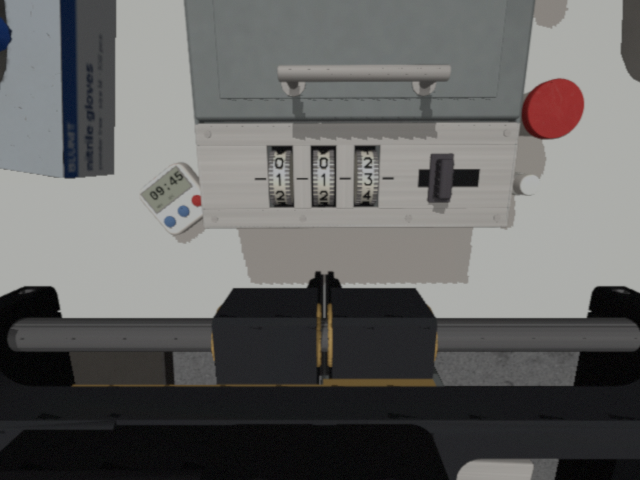

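The wrist view confirms numerals 1, 1, 3. The wheels are at (281,178), (324,178) and (367,178), the grip top is near (440,160-200), and the handle bar runs from (282,73) to (448,73).

```bash
python3 - <<'E'
from h import *
import pickle
i=pickle.load(open("w1.pkl","rb"))
a=np.arctan
F=ray("wrist",[[202,228],[513,227],[195,122],[523,120],[260,179],[387,178]],100,i);print(F.round(1))
print("wheels",ray("wrist",[[281,178],[324,178],[367,178]],112,i).round(1))
print("grip",ray("wrist",[[441,178]],117,i).round(1),"handle",ray("wrist",[[280,73],[449,73]],137,i).round(1))
for yaw in(.05,.055,.06):
    R=np.array([[np.cos(yaw),-np.sin(yaw)],[np.sin(yaw),np.cos(yaw)]]);C=np.array([599.7,121.3])
    P=np.array([[-80,60],[-80,26],[-80,-8],[-80,-66],[-11,0],[118,0]]);W=(R@P.T).T+C;print(yaw,W.round(1).tolist())
E
```

```text
[[472.7 241.  100. ]
 [486.7 -13.6 100. ]
 [555.2 243.6 100. ]
 [569.5  -6.  100. ]
 [514.9 193.8 100. ]
 [520.8  93.3 100. ]]
wheels [[517.3 175.8 112. ]
 [519.  143.2 112. ]
 [520.7 110.6 112. ]]
grip [[523.8  56.2 117. ]] handle [[585.5 174.9 137. ]
 [591.1  66.5 137. ]]
0.05 [[516.8, 177.2], [518.5, 143.3], [520.2, 109.3], [523.1, 51.4], [588.7, 120.8], [717.6, 127.2]]
0.055 [[516.5, 176.8], [518.4, 142.9], [520.3, 108.9], [523.4, 51.0], [588.7, 120.7], [717.5, 127.8]]
0.06 [[516.2, 176.4], [518.3, 142.5], [520.3, 108.5], [523.8, 50.6], [588.7, 120.6], [717.5, 128.4]]
```

move_arm(
  commands=[
    [[2.1,1.85,0],[0,0,0],0],
    [[2.1,1.85,0],[0,0,0],0],
    [[0,0,-3],[0,0,0],0],
    [[0,0,-3],[0,0,0],0],
    [[0,0,-2],[0,0,0],0],
    [[0,0,-1],[0,0,0],0],
    [[0,0,0],[0,0,0],0],
    [[0,0,0],[0,0,0],0],
  ],
)

```text
t: 3.25
eef_pos: [510.1, 176.8, 125.4]
tcp_rot: [-3.142, -0.001, 0.052]
ft_force: [-0.3, 0.3, -0.4]
opening: 0.006
grip_force: 0.0
```

move_arm(
  commands=[
    [[0,0,-0.4],[0,0,0],0],
    [[0,0,-0.1],[0,0,0],0],
    [[0,0,0],[0,0,0],0],
  ],
)

```text
t: 3.55
eef_pos: [509.6, 177.3, 120.0]
tcp_rot: [3.142, -0.001, 0.053]
ft_force: [0.4, 0.3, 0.5]
opening: 0.002
grip_force: 0.0
```

move_arm(
  commands=[
    [[0,0,-0.1],[0,0,0],0],
    [[0,0,0],[0,0,0],0],
  ],
)

```text
t: 3.75
eef_pos: [509.5, 177.3, 118.7]
tcp_rot: [3.142, -0.0, 0.053]
ft_force: [0.1, -0.1, 0.2]
opening: 0.006
grip_force: 0.0
```

move_arm(
  commands=[
    [[0,0,-0.2],[0,0,0],0],
    [[0,0,-0.15],[0,0,0],0],
    [[0,0,0],[0,0,0],0],
  ],
)

```text
t: 4.05
eef_pos: [509.4, 177.3, 114.9]
tcp_rot: [3.141, 0.0, 0.053]
ft_force: [-0.3, 0.3, 0.6]
opening: -0.0
grip_force: 0.0
```

move_arm(
  commands=[
    [[0,0,-0.1],[0,0,0],0],
    [[0,0,0],[0,0,0],0],
  ],
)

```text
t: 4.25
eef_pos: [509.5, 177.3, 114.0]
tcp_rot: [3.141, 0.0, 0.052]
ft_force: [-0.2, -0.4, 0.1]
opening: 0.005
grip_force: 0.0
```

move_arm(
  commands=[
    [[0,0,-0.05],[0,0,0],0],
    [[0,0,0],[0,0,0],0],
  ],
)

```text
t: 4.45
eef_pos: [509.5, 177.3, 113.6]
tcp_rot: [3.141, 0.0, 0.052]
ft_force: [0.0, -0.1, -0.2]
opening: 0.003
grip_force: 0.0
```

move_arm(
  commands=[
    [[0,0,-0.05],[0,0,0],0],
    [[0,0,0],[0,0,0],0],
  ],
)

```text
t: 4.65
eef_pos: [509.5, 177.3, 113.1]
tcp_rot: [3.141, 0.0, 0.052]
ft_force: [0.4, -0.1, 0.6]
opening: 0.003
grip_force: 0.0
```

move_arm(
  commands=[
    [[0,0,-0.05],[0,0,0],0],
    [[0,0,0],[0,0,0],0],
  ],
)

```text
t: 4.85
eef_pos: [509.5, 177.3, 112.6]
tcp_rot: [3.141, 0.0, 0.053]
ft_force: [0.4, 0.9, 0.2]
opening: 0.004
grip_force: 0.0
```

move_arm(
  commands=[
    [[0,0,-0.05],[0,0,0],0],
    [[0,0,0],[0,0,0],0],
  ],
)

```text
t: 5.05
eef_pos: [509.5, 177.3, 112.1]
tcp_rot: [3.141, 0.0, 0.052]
ft_force: [-0.0, 0.6, -0.2]
opening: 0.009
grip_force: 0.0
```

move_arm(
  commands=[
    [[0,0,-0.05],[0,0,0],0],
    [[0,0,0],[0,0,0],0],
  ],
)

```text
t: 5.25
eef_pos: [509.6, 177.3, 112.0]
tcp_rot: [3.142, -0.0, 0.053]
ft_force: [-0.2, -0.4, 4.4]
opening: 0.003
grip_force: 2.0
```

move_arm(
  commands=[
    [[0,0,-0.05],[0,0,0],0],
    [[0,0,0],[0,0,0],0],
  ],
)

```text
t: 5.45
eef_pos: [509.7, 177.3, 111.7]
tcp_rot: [3.142, -0.001, 0.053]
ft_force: [-1.4, -0.7, 7.5]
opening: 0.007
grip_force: 3.9
```

move_arm(
  commands=[
    [[0,0,-0.03],[0,0,0],0],
    [[0,0,0],[0,0,0],0],
  ],
)

```text
t: 5.65
eef_pos: [509.7, 177.4, 111.5]
tcp_rot: [-3.142, -0.001, 0.053]
ft_force: [-2.5, -0.9, 9.6]
opening: 0.003
grip_force: 4.6
```

move_arm(
  commands=[
    [[0,0,-0.03],[0,0,0],0],
    [[0.1,0,0],[0,0,0],0],
    [[0.2,0.01,0],[0,0,0],0],
  ],
)

```text
t: 5.95
eef_pos: [511.9, 177.4, 111.2]
tcp_rot: [3.142, 0.001, 0.053]
ft_force: [-5.1, 0.2, 12.4]
opening: 0.004
grip_force: 6.2
```

move_arm(
  commands=[
    [[0.2,0.01,0],[0,0,0],0],
    [[0.2,0.01,0],[0,0,0],0],
    [[0.2,0.01,0],[0,0,0],0],
  ],
)

```text
t: 6.25
eef_pos: [519.3, 177.8, 111.5]
tcp_rot: [-3.141, -0.002, 0.053]
ft_force: [0.6, 0.3, 9.5]
opening: 0.006
grip_force: 4.8
```

move_arm(
  commands=[
    [[0.2,0.01,0],[0,0,0],0],
    [[0.2,0.01,0],[0,0,0],0],
    [[0.1,0.01,0],[0,0,0],0],
    [[0,0,0],[0,0,0],0],
  ],
)

```text
t: 6.65
eef_pos: [523.7, 178.1, 111.3]
tcp_rot: [-3.141, -0.001, 0.052]
ft_force: [-3.3, -0.3, 11.1]
opening: 0.0
grip_force: 5.7
```

move_arm(
  commands=[
    [[0,0,0.4],[0,0,0],0],
    [[-0.7,-0.04,0],[0,0,0],0],
    [[-0.7,-0.04,0],[0,0,0],0],
    [[0,0,0],[0,0,0],0],
    [[0,0,-0.25],[0,0,0],0],
    [[0,0,-0.1],[0,0,0],0],
    [[0,0,-0.05],[0,0,0],0],
    [[0,0,0],[0,0,0],0],
  ],
)

```text
t: 7.45
eef_pos: [509.8, 177.3, 111.3]
tcp_rot: [-3.141, -0.001, 0.052]
ft_force: [-3.0, -0.3, 12.4]
opening: 0.007
grip_force: 6.2
```

move_arm(
  commands=[
    [[0.1,0,0],[0,0,0],0],
    [[0.2,0.01,0],[0,0,0],0],
    [[0.2,0.01,0],[0,0,0],0],
    [[0.2,0.01,0],[0,0,0],0],
    [[0.2,0.01,0],[0,0,0],0],
    [[0.2,0.01,0],[0,0,0],0],
    [[0.2,0.01,0],[0,0,0],0],
    [[0.1,0.01,0],[0,0,0],0],
    [[0,0,0],[0,0,0],0],
  ],
)

```text
t: 8.35
eef_pos: [523.7, 178.0, 111.2]
tcp_rot: [-3.141, -0.0, 0.052]
ft_force: [-3.2, 0.4, 12.3]
opening: -0.001
grip_force: 6.2
```

move_arm(
  commands=[
    [[0,0,0.4],[0,0,0],0],
    [[-0.7,-0.04,0],[0,0,0],0],
    [[-0.7,-0.04,0],[0,0,0],0],
    [[0,0,0],[0,0,0],0],
    [[0,0,-0.25],[0,0,0],0],
    [[0,0,-0.1],[0,0,0],0],
    [[0,0,-0.05],[0,0,0],0],
    [[0,0,0],[0,0,0],0],
  ],
)

```text
t: 9.15
eef_pos: [509.9, 177.2, 111.2]
tcp_rot: [-3.142, -0.001, 0.053]
ft_force: [-3.3, -0.4, 12.5]
opening: 0.007
grip_force: 6.2
```

move_arm(
  commands=[
    [[0.1,0,0],[0,0,0],0],
    [[0.2,0.01,0],[0,0,0],0],
    [[0.2,0.01,0],[0,0,0],0],
    [[0.2,0.01,0],[0,0,0],0],
    [[0.2,0.01,0],[0,0,0],0],
    [[0.2,0.01,0],[0,0,0],0],
    [[0.2,0.01,0],[0,0,0],0],
    [[0.1,0.01,0],[0,0,0],0],
    [[0,0,0],[0,0,0],0],
  ],
)

```text
t: 10.05
eef_pos: [523.7, 177.9, 111.2]
tcp_rot: [-3.141, -0.0, 0.052]
ft_force: [-3.2, 1.0, 14.1]
opening: 0.009
grip_force: 6.3
```

move_arm(
  commands=[
    [[0,0,0.8],[0,0,0],0],
    [[0.05,-1.75,0],[0,0,0],0],
    [[0.05,-1.72,0],[0,0,0],0],
    [[0,0,0],[0,0,0],0],
    [[0,0,-0.4],[0,0,0],0],
    [[0,0,0],[0,0,0],0],
  ],
)

```text
t: 10.65
eef_pos: [524.6, 143.5, 114.2]
tcp_rot: [3.141, -0.0, 0.053]
ft_force: [-0.1, 1.1, 0.0]
opening: 0.004
grip_force: 0.0
```

move_arm(
  commands=[
    [[0,0,-0.08],[0,0,0],0],
    [[0,0,0],[0,0,0],0],
  ],
)

```text
t: 10.85
eef_pos: [524.7, 143.6, 114.0]
tcp_rot: [3.142, -0.001, 0.053]
ft_force: [-0.4, -0.7, 5.3]
opening: 0.006
grip_force: 2.7
```

move_arm(
  commands=[
    [[0,0,-0.08],[0,0,0],0],
    [[0,0,0],[0,0,0],0],
  ],
)

```text
t: 11.05
eef_pos: [524.8, 143.6, 113.6]
tcp_rot: [3.142, -0.001, 0.053]
ft_force: [-1.2, -0.6, 10.4]
opening: 0.004
grip_force: 4.9
```

move_arm(
  commands=[
    [[0,0,-0.08],[0,0,0],0],
    [[0,0,0],[0,0,0],0],
  ],
)

```text
t: 11.25
eef_pos: [524.9, 143.6, 113.2]
tcp_rot: [3.142, -0.001, 0.053]
ft_force: [-1.6, -1.3, 14.5]
opening: 0.005
grip_force: 7.1
```

move_arm(
  commands=[
    [[-0.1,0,0.03],[0,0,0],0],
    [[-0.2,-0.01,0],[0,0,0],0],
    [[-0.2,-0.01,0],[0,0,0],0],
    [[-0.2,-0.01,0],[0,0,0],0],
    [[-0.2,-0.01,0],[0,0,0],0],
  ],
)

```text
t: 11.75
eef_pos: [516.7, 143.2, 113.5]
tcp_rot: [-3.142, -0.003, 0.053]
ft_force: [0.9, -1.4, 9.8]
opening: 0.004
grip_force: 5.3
```

move_arm(
  commands=[
    [[-0.2,-0.01,0],[0,0,0],0],
    [[-0.2,-0.01,0],[0,0,0],0],
    [[-0.1,-0.01,0],[0,0,0],0],
    [[0,0,0],[0,0,0],0],
  ],
)

```text
t: 12.15
eef_pos: [511.0, 142.8, 113.4]
tcp_rot: [3.142, -0.002, 0.053]
ft_force: [-1.6, -1.2, 11.0]
opening: 0.003
grip_force: 5.7
```

move_arm(
  commands=[
    [[0,0,0.4],[0,0,0],0],
    [[0.7,0.04,0],[0,0,0],0],
    [[0.7,0.04,0],[0,0,0],0],
    [[0,0,0],[0,0,0],0],
    [[0,0,-0.25],[0,0,0],0],
    [[0,0,-0.1],[0,0,0],0],
    [[0,0,-0.05],[0,0,0],0],
    [[0,0,0],[0,0,0],0],
  ],
)

```text
t: 12.95
eef_pos: [524.9, 143.3, 113.3]
tcp_rot: [-3.142, -0.002, 0.052]
ft_force: [-1.7, -0.0, 13.5]
opening: 0.007
grip_force: 6.5
```

move_arm(
  commands=[
    [[-0.1,0,0],[0,0,0],0],
    [[-0.2,-0.01,0],[0,0,0],0],
    [[-0.2,-0.01,0],[0,0,0],0],
    [[-0.2,-0.01,0],[0,0,0],0],
    [[-0.2,-0.01,0],[0,0,0],0],
    [[-0.2,-0.01,0],[0,0,0],0],
    [[-0.2,-0.01,0],[0,0,0],0],
    [[-0.1,-0.01,0],[0,0,0],0],
    [[0,0,0],[0,0,0],0],
  ],
)

```text
t: 13.85
eef_pos: [511.1, 142.5, 113.4]
tcp_rot: [-3.142, -0.002, 0.052]
ft_force: [-1.1, -1.1, 12.1]
opening: 0.003
grip_force: 6.0
```

Two more strokes on wheel 2, then over to wheel 3.

move_arm(
  commands=[
    [[0,0,0.4],[0,0,0],0],
    [[0.7,0.07,0],[0,0,0],0],
    [[0.7,0.04,0],[0,0,0],0],
    [[0,0,0],[0,0,0],0],
    [[0,0,-0.25],[0,0,0],0],
    [[0,0,-0.1],[0,0,0],0],
    [[0,0,-0.05],[0,0,0],0],
    [[0,0,0],[0,0,0],0],
  ],
)

```text
t: 14.65
eef_pos: [524.9, 143.7, 113.3]
tcp_rot: [-3.142, -0.002, 0.053]
ft_force: [-2.2, -1.0, 12.9]
opening: 0.003
grip_force: 6.6
```

move_arm(
  commands=[
    [[-0.1,0,0],[0,0,0],0],
    [[-0.2,-0.01,0],[0,0,0],0],
    [[-0.2,-0.01,0],[0,0,0],0],
    [[-0.2,-0.01,0],[0,0,0],0],
    [[-0.2,-0.01,0],[0,0,0],0],
    [[-0.2,-0.01,0],[0,0,0],0],
    [[-0.2,-0.01,0],[0,0,0],0],
    [[-0.1,-0.01,0],[0,0,0],0],
    [[0,0,0],[0,0,0],0],
  ],
)

```text
t: 15.55
eef_pos: [511.0, 142.9, 113.3]
tcp_rot: [3.142, -0.002, 0.053]
ft_force: [-0.4, -0.6, 11.3]
opening: 0.002
grip_force: 6.1
```

move_arm(
  commands=[
    [[0,0,0.4],[0,0,0],0],
    [[0.7,0.05,0],[0,0,0],0],
    [[0.7,0.04,0],[0,0,0],0],
    [[0,0,0],[0,0,0],0],
    [[0,0,-0.25],[0,0,0],0],
    [[0,0,-0.1],[0,0,0],0],
    [[0,0,-0.05],[0,0,0],0],
    [[0,0,0],[0,0,0],0],
  ],
)

```text
t: 16.35
eef_pos: [524.9, 143.8, 113.3]
tcp_rot: [3.142, -0.002, 0.053]
ft_force: [-1.4, -1.8, 13.3]
opening: 0.006
grip_force: 6.6
```

move_arm(
  commands=[
    [[-0.1,0,0],[0,0,0],0],
    [[-0.2,-0.01,0],[0,0,0],0],
    [[-0.2,-0.01,0],[0,0,0],0],
    [[-0.2,-0.01,0],[0,0,0],0],
    [[-0.2,-0.01,0],[0,0,0],0],
    [[-0.2,-0.01,0],[0,0,0],0],
    [[-0.2,-0.01,0],[0,0,0],0],
    [[-0.1,-0.01,0],[0,0,0],0],
    [[0,0,0],[0,0,0],0],
  ],
)

```text
t: 17.25
eef_pos: [511.0, 143.1, 113.4]
tcp_rot: [3.142, -0.002, 0.053]
ft_force: [-0.3, -1.2, 11.9]
opening: 0.005
grip_force: 6.1
```

move_arm(
  commands=[
    [[0,0,0.7],[0,0,0],0],
    [[0.8,-1.7,0],[0,0,0],0],
    [[0.8,-1.6,0],[0,0,0],0],
    [[0,0,0],[0,0,0],0],
    [[0,0,-0.4],[0,0,0],0],
    [[0,0,0],[0,0,0],0],
  ],
)

```text
t: 17.85
eef_pos: [525.8, 110.5, 114.8]
tcp_rot: [3.142, 0.001, 0.053]
ft_force: [-0.1, 0.1, -1.1]
opening: 0.006
grip_force: 0.0
```

move_arm(
  commands=[
    [[0.1,-0.1,-0.06],[0,0,0],0],
    [[0,0,0],[0,0,0],0],
  ],
)

```text
t: 18.05
eef_pos: [527.4, 109.4, 114.7]
tcp_rot: [3.141, 0.0, 0.053]
ft_force: [-0.4, 0.6, -0.7]
opening: 0.009
grip_force: 0.0
```

move_arm(
  commands=[
    [[0,0,-0.06],[0,0,0],0],
    [[0,0,0],[0,0,0],0],
  ],
)

```text
t: 18.25
eef_pos: [527.4, 109.2, 114.2]
tcp_rot: [3.142, 0.0, 0.053]
ft_force: [1.0, -0.4, -0.3]
opening: 0.001
grip_force: 0.0
```

move_arm(
  commands=[
    [[0,0,-0.06],[0,0,0],0],
    [[0,0,0],[0,0,0],0],
  ],
)

```text
t: 18.45
eef_pos: [527.4, 109.1, 113.6]
tcp_rot: [3.142, 0.0, 0.052]
ft_force: [0.8, -0.9, -0.2]
opening: -0.0
grip_force: 0.0
```

move_arm(
  commands=[
    [[0,0,-0.06],[0,0,0],0],
    [[0,0,0],[0,0,0],0],
  ],
)

```text
t: 18.65
eef_pos: [527.5, 109.1, 113.0]
tcp_rot: [3.142, 0.0, 0.052]
ft_force: [-0.3, 0.2, 0.2]
opening: 0.006
grip_force: 0.0
```

move_arm(
  commands=[
    [[0,0,-0.07],[0,0,0],0],
    [[0,0,0],[0,0,0],0],
  ],
)

```text
t: 18.85
eef_pos: [527.5, 109.1, 112.3]
tcp_rot: [3.141, 0.0, 0.053]
ft_force: [0.5, -0.4, 0.3]
opening: 0.005
grip_force: 0.0
```

move_arm(
  commands=[
    [[0,0,-0.07],[0,0,0],0],
    [[0,0,0],[0,0,0],0],
  ],
)

```text
t: 19.05
eef_pos: [527.6, 109.1, 111.7]
tcp_rot: [3.142, -0.0, 0.052]
ft_force: [-0.5, -0.3, -0.2]
opening: 0.004
grip_force: 0.4
```

move_arm(
  commands=[
    [[0,0,-0.07],[0,0,0],0],
    [[0,0,0],[0,0,0],0],
  ],
)

```text
t: 19.25
eef_pos: [527.7, 109.1, 111.4]
tcp_rot: [3.142, -0.001, 0.053]
ft_force: [-1.3, -0.6, 7.2]
opening: 0.002
grip_force: 3.5
```

Contact is at about 111.7. I'll press 0.6 mm more and roll one digit back, then retract to look.

move_arm(
  commands=[
    [[0,0,-0.06],[0,0,0],0],
    [[0,0,0],[0,0,0],0],
  ],
)

```text
t: 19.45
eef_pos: [527.8, 109.1, 111.1]
tcp_rot: [3.142, -0.001, 0.053]
ft_force: [-2.0, -0.4, 10.8]
opening: 0.002
grip_force: 5.2
```

move_arm(
  commands=[
    [[-0.1,0,0],[0,0,0],0],
    [[-0.2,-0.01,0],[0,0,0],0],
    [[-0.2,-0.01,0],[0,0,0],0],
    [[-0.2,-0.01,0],[0,0,0],0],
    [[-0.2,-0.01,0],[0,0,0],0],
    [[-0.2,-0.01,0],[0,0,0],0],
    [[-0.2,-0.01,0],[0,0,0],0],
    [[-0.1,-0.01,0],[0,0,0],0],
    [[0,0,0],[0,0,0],0],
  ],
)

```text
t: 20.35
eef_pos: [515.3, 108.5, 111.4]
tcp_rot: [-3.141, -0.005, 0.052]
ft_force: [4.2, -0.1, 6.1]
opening: 0.007
grip_force: 3.3
```

move_arm(
  commands=[
    [[0,0,0.6],[0,0,0],0],
    [[0,0,3],[0,0,0],0],
    [[-2.5,0,3],[0,0,0],0],
    [[-2.5,0,1],[0,0,0],0],
    [[0,0,0],[0,0,0],0],
    [[0,0,0],[0,0,0],0],
  ],
)

```text
t: 20.95
eef_pos: [463.5, 108.4, 186.8]
tcp_rot: [3.142, -0.001, 0.053]
ft_force: [-0.2, 0.1, -0.0]
opening: 0.007
grip_force: 0.0
```

```bash
python3 - <<'E'
from h import *
i=camera_info("wrist");im=read_camera("wrist")
p=proj(i,[[518.4,110,110]])[0].astype(int);print(p,state()["eef_pos"])
c=im[max(p[1]-70,0):p[1]+70,max(p[0]-120,0):p[0]+120]
cv2.imwrite("pics/w2.png",cv2.resize(c,None,fx=3,fy=3,interpolation=2))
E
```

```text
[327 175] [463.8367139  108.4011978  186.30413418]
```

View pics/w2.png

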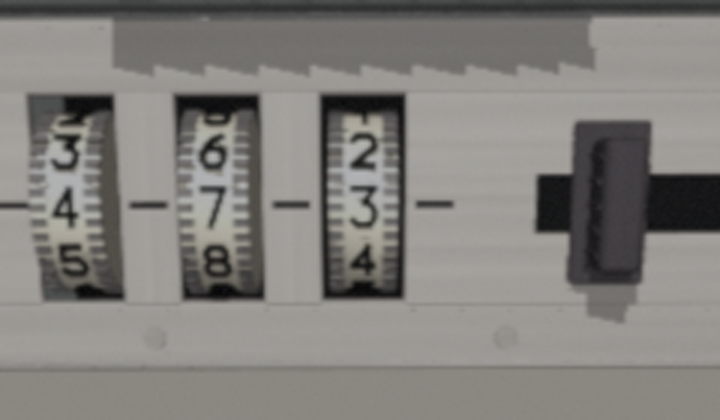

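The code reads 4, 7, 3: wheel 3 slipped. I'll repeat its stroke with a firmer press, stopping midway to check the force.

move_arm(
  commands=[
    [[3.1,0.04,0],[0,0,0],0],
    [[3.1,0.04,-2],[0,0,0],0],
    [[0,0,-3],[0,0,0],0],
    [[0,0,-2],[0,0,0],0],
    [[0,0,0],[0,0,0],0],
    [[0,0,0],[0,0,0],0],
  ],
)

```text
t: 21.6
eef_pos: [525.8, 109.2, 116.1]
tcp_rot: [3.141, 0.001, 0.052]
ft_force: [-0.4, -0.4, -0.2]
opening: 0.002
grip_force: 0.0
```

move_arm(
  commands=[
    [[0,0,-0.3],[0,0,0],0],
    [[0,0,-0.1],[0,0,0],0],
    [[0,0,0],[0,0,0],0],
  ],
)

```text
t: 21.9
eef_pos: [525.6, 109.2, 112.9]
tcp_rot: [3.142, -0.001, 0.053]
ft_force: [0.3, -0.5, -0.3]
opening: 0.001
grip_force: 0.0
```

move_arm(
  commands=[
    [[0,0,-0.06],[0,0,0],0],
    [[0,0,0],[0,0,0],0],
  ],
)

```text
t: 22.1
eef_pos: [525.6, 109.2, 112.0]
tcp_rot: [3.142, -0.0, 0.052]
ft_force: [-0.4, 0.2, 0.1]
opening: 0.005
grip_force: 0.0
```

move_arm(
  commands=[
    [[0,0,-0.07],[0,0,0],0],
    [[0,0,-0.07],[0,0,0],0],
    [[0,0,0],[0,0,0],0],
  ],
)

```text
t: 22.4
eef_pos: [525.8, 109.2, 111.1]
tcp_rot: [3.142, -0.001, 0.053]
ft_force: [-1.6, 0.8, 10.0]
opening: 0.005
grip_force: 5.0
```

move_arm(
  commands=[
    [[0,0,-0.06],[0,0,0],0],
    [[0,0,0],[0,0,0],0],
  ],
)

```text
t: 22.6
eef_pos: [525.9, 109.2, 110.8]
tcp_rot: [3.142, -0.001, 0.053]
ft_force: [-2.8, 0.5, 13.6]
opening: 0.002
grip_force: 6.7
```

move_arm(
  commands=[
    [[-0.1,0,0],[0,0,0],0],
    [[-0.1,-0.01,0],[0,0,0],0],
    [[-0.1,-0.01,0],[0,0,0],0],
  ],
)

```text
t: 22.9
eef_pos: [524.6, 109.1, 111.2]
tcp_rot: [-3.141, -0.006, 0.052]
ft_force: [6.0, 1.0, 8.5]
opening: 0.004
grip_force: 4.5
```

move_arm(
  commands=[
    [[0,0,-0.06],[0,0,0],0],
    [[0,0,0],[0,0,0],0],
  ],
)

```text
t: 23.1
eef_pos: [524.8, 109.2, 110.8]
tcp_rot: [-3.141, -0.006, 0.052]
ft_force: [3.4, 0.1, 15.1]
opening: 0.003
grip_force: 6.6
```

move_arm(
  commands=[
    [[-0.1,-0.01,0],[0,0,0],0],
    [[-0.1,-0.01,0],[0,0,0],0],
    [[0,0,0],[0,0,0],0],
  ],
)

```text
t: 23.4
eef_pos: [522.6, 109.0, 110.8]
tcp_rot: [-3.141, -0.006, 0.052]
ft_force: [2.3, 0.9, 14.2]
opening: 0.007
grip_force: 6.7
```

move_arm(
  commands=[
    [[-0.2,-0.01,0],[0,0,0],0],
    [[-0.2,-0.01,0],[0,0,0],0],
    [[-0.2,-0.01,0],[0,0,0],0],
  ],
)

```text
t: 23.7
eef_pos: [515.9, 108.6, 110.7]
tcp_rot: [-3.142, -0.004, 0.052]
ft_force: [-0.1, -0.3, 14.9]
opening: 0.002
grip_force: 7.3
```

move_arm(
  commands=[
    [[-0.2,-0.01,0],[0,0,0],0],
    [[-0.2,-0.01,0],[0,0,0],0],
    [[0,0,0],[0,0,0],0],
  ],
)

```text
t: 24.0
eef_pos: [511.7, 108.4, 110.7]
tcp_rot: [-3.142, -0.004, 0.053]
ft_force: [0.2, 0.6, 14.2]
opening: 0.005
grip_force: 7.1
```

move_arm(
  commands=[
    [[0,0,0.6],[0,0,0],0],
    [[0,0,3],[0,0,0],0],
    [[-2.5,0,3],[0,0,0],0],
    [[-2.5,0,1],[0,0,0],0],
    [[0,0,0],[0,0,0],0],
    [[0,0,0],[0,0,0],0],
  ],
)

```text
t: 24.6
eef_pos: [460.7, 108.3, 185.5]
tcp_rot: [3.142, -0.001, 0.053]
ft_force: [0.5, 0.7, -0.5]
opening: 0.003
grip_force: 0.0
```

```bash
python3 - <<'E'
from h import *
i=camera_info("wrist");im=read_camera("wrist")
p=proj(i,[[518.4,110,110]])[0].astype(int);print(p,state()["eef_pos"])
c=im[max(p[1]-70,0):p[1]+70,max(p[0]-120,0):p[0]+120]
cv2.imwrite("pics/w3.png",cv2.resize(c,None,fx=3,fy=3,interpolation=2))
E
```

```text
[327 171] [460.99698929 108.31773981 185.11427459]
```

View pics/w3.png

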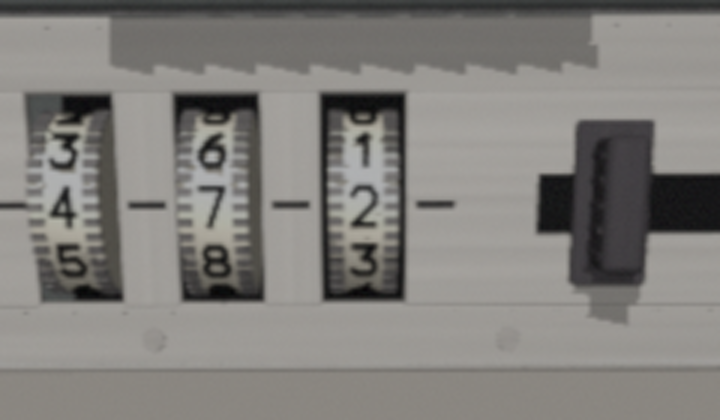

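The code now reads 4-7-2. Next is the release: come down left of the grip and push to the right.

move_arm(
  commands=[
    [[3.1,-1.5,0],[0,0,0],0],
    [[3.1,-1.5,0],[0,0,0],0],
    [[0,0,-2],[0,0,0],0],
    [[0,0,-3],[0,0,0],0],
    [[0,0,-1.8],[0,0,0],0],
    [[0,0,-1],[0,0,0],0],
    [[0,0,0],[0,0,0],0],
    [[0,0,0],[0,0,0],0],
  ],
)

```text
t: 25.45
eef_pos: [523.0, 78.3, 107.4]
tcp_rot: [3.141, -0.0, 0.053]
ft_force: [-1.4, -0.9, 0.5]
opening: 0.006
grip_force: 0.0
```

move_arm(
  commands=[
    [[0,-0.5,0],[0,0,0],0],
    [[0,-0.3,0],[0,0,0],0],
    [[0,-0.1,0],[0,0,0],0],
    [[0,0,0],[0,0,0],0],
  ],
)

```text
t: 25.85
eef_pos: [522.6, 69.0, 107.6]
tcp_rot: [3.141, -0.001, 0.052]
ft_force: [-1.1, -0.6, -0.3]
opening: 0.003
grip_force: 0.0
```

move_arm(
  commands=[
    [[0,-0.2,0],[0,0,0],0],
    [[0,-0.2,0],[0,0,0],0],
    [[0,0,0],[0,0,0],0],
  ],
)

```text
t: 26.15
eef_pos: [522.5, 65.1, 107.2]
tcp_rot: [3.141, -0.0, 0.052]
ft_force: [-0.2, -0.2, -0.7]
opening: 0.002
grip_force: 0.0
```

move_arm(
  commands=[
    [[0,-0.2,0],[0,0,0],0],
    [[0,-0.1,0],[0,0,0],0],
    [[0,0,0],[0,0,0],0],
  ],
)

```text
t: 26.45
eef_pos: [522.5, 62.3, 107.1]
tcp_rot: [-3.141, 0.0, 0.052]
ft_force: [-0.4, 0.7, -0.1]
opening: 0.005
grip_force: 0.5
```

move_arm(
  commands=[
    [[0,-0.2,0],[0,0,0],0],
    [[0,-0.1,0],[0,0,0],0],
    [[0,0,0],[0,0,0],0],
  ],
)

```text
t: 26.75
eef_pos: [522.6, 59.2, 107.2]
tcp_rot: [3.142, -0.0, 0.052]
ft_force: [0.3, 2.0, 0.3]
opening: 0.003
grip_force: 0.8
```

move_arm(
  commands=[
    [[0,-0.2,0],[0,0,0],0],
    [[0,-0.1,0],[0,0,0],0],
    [[0,0,0],[0,0,0],0],
  ],
)

```text
t: 27.05
eef_pos: [522.7, 56.1, 107.2]
tcp_rot: [3.141, -0.0, 0.052]
ft_force: [1.2, 1.7, -0.0]
opening: 0.005
grip_force: 0.8
```

move_arm(
  commands=[
    [[0,-0.2,0],[0,0,0],0],
    [[0,-0.1,0],[0,0,0],0],
    [[0,0,0],[0,0,0],0],
  ],
)

```text
t: 27.35
eef_pos: [522.6, 53.1, 107.2]
tcp_rot: [3.141, -0.0, 0.052]
ft_force: [1.7, 1.7, 1.7]
opening: 0.005
grip_force: 1.0
```

move_arm(
  commands=[
    [[0,-0.2,0],[0,0,0],0],
    [[0,-0.1,0],[0,0,0],0],
    [[0,0,0],[0,0,0],0],
  ],
)

```text
t: 27.65
eef_pos: [522.6, 50.1, 107.2]
tcp_rot: [3.141, -0.0, 0.052]
ft_force: [1.9, 2.1, 0.9]
opening: 0.003
grip_force: 1.1
```

move_arm(
  commands=[
    [[0,-0.1,0],[0,0,0],0],
    [[0,-0.1,0],[0,0,0],0],
    [[0,0,0],[0,0,0],0],
  ],
)

```text
t: 27.95
eef_pos: [522.6, 48.3, 107.2]
tcp_rot: [3.142, -0.0, 0.052]
ft_force: [1.6, 1.9, 1.7]
opening: 0.001
grip_force: 1.6
```

It is running across freely. I'll continue in small steps to the end stop.

move_arm(
  commands=[
    [[0,-0.1,0],[0,0,0],0],
    [[0,0,0],[0,0,0],0],
  ],
)

```text
t: 28.15
eef_pos: [522.6, 48.0, 107.2]
tcp_rot: [-3.141, -0.0, 0.052]
ft_force: [2.1, 9.8, 2.6]
opening: 0.004
grip_force: 3.9
```

move_arm(
  commands=[
    [[0,-0.07,0],[0,0,0],0],
    [[0,0,0],[0,0,0],0],
  ],
)

```text
t: 28.35
eef_pos: [522.6, 47.7, 107.3]
tcp_rot: [-3.14, -0.0, 0.052]
ft_force: [2.5, 14.5, 2.4]
opening: 0.005
grip_force: 5.6
```

move_arm(
  commands=[
    [[0,-0.06,0],[0,0,0],0],
    [[0,0,0],[0,0,0],0],
  ],
)

```text
t: 28.55
eef_pos: [522.6, 47.6, 107.3]
tcp_rot: [-3.139, -0.001, 0.052]
ft_force: [1.7, 17.7, 2.9]
opening: 0.008
grip_force: 7.0
```

move_arm(
  commands=[
    [[0,0.5,0],[0,0,0],0],
    [[0,0.3,0.3],[0,0,0],0],
    [[0,0,3],[0,0,0],0],
    [[0,0,4],[0,0,0],0],
    [[0,0,3],[0,0,0],0],
    [[1,1,0],[0,0,8.5],0.4],
    [[1,1,0],[0,0,8.5],0.4],
    [[1,1,0],[0,0,8.5],0.4],
    [[1,1,0],[0,0,8.5],0.4],
    [[1,1,0],[0,0,8.5],0.4],
  ],
)

```text
t: 29.55
eef_pos: [572.5, 104.1, 210.1]
tcp_rot: [-3.141, 0.001, 0.8]
ft_force: [-1.0, -0.1, 0.3]
opening: 0.363
grip_force: 0.0
```

move_arm(
  commands=[
    [[1,1,0],[0,0,8.5],0.4],
    [[0.6,0.6,0],[0,0,8.5],0.4],
    [[0,0,0],[0,0,8.5],0.4],
    [[0,0,0],[0,0,8.5],0.4],
    [[0,0,0],[0,0,8.5],0.4],
    [[0,0,0],[0,0,5],0.4],
    [[0,0,0],[0,0,0],0.4],
    [[0,0,0],[0,0,0],0.4],
  ],
)

```text
t: 30.35
eef_pos: [588.3, 119.8, 210.1]
tcp_rot: [-3.141, 0.0, 1.62]
ft_force: [0.3, 0.1, 0.2]
opening: 0.406
grip_force: 0.0
```

```bash
python3 - <<'E'
from h import *
i=camera_info("wrist");im=read_camera("wrist");s=state();print(s["eef_pos"],s["tcp_rot"],s["joints"],s["opening"])
print(proj(i,[[588.7,120.7,137],[591.7,66,137],[585.7,175,137],[523,37,117]]).round())
cv2.imwrite("pics/w4.png",im)
E
```

```text
[588.35271973 119.82664677 210.08713823] [-3.14119886e+00  2.49088347e-04  1.62064193e+00] [ 9.10466892e-02  4.60540129e-01  1.62664864e+00 -2.67481703e-04
  1.05480761e+00  4.13331575e-02] 0.40051890264973306
[[325. 254.]
 [325. 324.]
 [324. 177.]
 [240. 341.]]
```

View pics/w4.png

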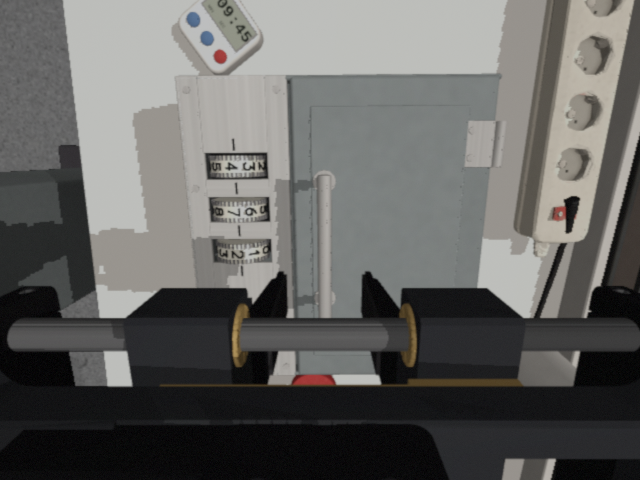

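The bar is centred at u≈325 between the fingers (285 to 368), and the code still reads 4-7-2. Descend and grip.

move_arm(
  commands=[
    [[0,0,-3],[0,0,0],0.4],
    [[0,0,-3],[0,0,0],0.4],
    [[0,0,-2],[0,0,0],0.4],
    [[0,0,-1],[0,0,0],0.4],
    [[0,0,0],[0,0,0],0.4],
    [[0,0,0],[0,0,0],0.4],
  ],
)

```text
t: 31.0
eef_pos: [588.9, 120.0, 120.9]
tcp_rot: [3.141, -0.0, 1.623]
ft_force: [-0.3, 0.1, -0.3]
opening: 0.399
grip_force: 0.0
```

move_arm(
  commands=[
    [[0,0,0],[0,0,0],0],
    [[0,0,0],[0,0,0],0],
    [[0,0,0],[0,0,0],0],
    [[0,0,0],[0,0,0],0],
    [[0,0,0],[0,0,0],0],
    [[0,0,0],[0,0,0],0],
  ],
)

```text
t: 31.6
eef_pos: [588.5, 120.0, 120.5]
tcp_rot: [3.141, 0.0, 1.623]
ft_force: [-2.4, 0.4, 5.2]
opening: 0.096
grip_force: 30.0
```

```bash
python3 - <<'E'
import numpy as np
r0=np.array([-129,37]);prev=r0
for d in range(7,71,7):
    f=np.radians(d);# opening: rotate -x toward +z
    p=np.array([r0[0]*np.cos(f)+r0[1]*np.sin(f), r0[1]*np.cos(f)-r0[0]*np.sin(f)])
    q=(p-prev)/10;prev=p;print(d,p.round(),"dx",(q[0]*np.cos(.055)).round(2),"dy",(q[0]*np.sin(.055)).round(3),"dz",q[1].round(2))
E
```

```text
7 [-124.   52.] dx 0.55 dy 0.03 dz 1.54
14 [-116.   67.] dx 0.73 dy 0.04 dz 1.47
21 [-107.   81.] dx 0.9 dy 0.05 dz 1.37
28 [-97.  93.] dx 1.06 dy 0.059 dz 1.25
35 [-84. 104.] dx 1.21 dy 0.066 dz 1.11
42 [-71. 114.] dx 1.33 dy 0.073 dz 0.95
49 [-57. 122.] dx 1.44 dy 0.079 dz 0.78
56 [-41. 128.] dx 1.52 dy 0.084 dz 0.6
63 [-26. 132.] dx 1.58 dy 0.087 dz 0.41
70 [ -9. 134.] dx 1.62 dy 0.089 dz 0.21
```

move_arm(
  commands=[
    [[0.27,0.01,0.77],[0,0,0],0],
    [[0.28,0.02,0.77],[0,0,0],0],
    [[0,0,0],[0,0,0],0],
  ],
)

```text
t: 31.9
eef_pos: [593.9, 120.3, 136.4]
tcp_rot: [-3.141, 0.0, 1.623]
ft_force: [-5.3, -1.1, 1.7]
opening: 0.095
grip_force: 30.0
```

move_arm(
  commands=[
    [[0.37,0.02,0.74],[0,0,0],0],
    [[0.36,0.02,0.73],[0,0,0],0],
    [[0.45,0.03,0.69],[0,0,0],0],
    [[0.45,0.02,0.68],[0,0,0],0],
    [[0,0,0],[0,0,0],0],
  ],
)

```text
t: 32.4
eef_pos: [609.8, 121.2, 165.1]
tcp_rot: [-3.14, 0.0, 1.623]
ft_force: [-10.3, -1.8, 7.0]
opening: 0.098
grip_force: 30.0
```

move_arm(
  commands=[
    [[0.45,0.03,0.68],[0,0,0],0],
    [[0.53,0.03,0.65],[0,0,0],0],
    [[0.58,0.03,0.57],[0,0,0],0],
    [[0.6,0.03,0.56],[0,0,0],0],
    [[0.66,0.03,0.49],[0,0,0],0],
    [[0.66,0.04,0.48],[0,0,0],0],
    [[0,0,0],[0,0,0],0],
  ],
)

```text
t: 33.1
eef_pos: [645.4, 123.2, 200.0]
tcp_rot: [3.141, -0.0, 1.623]
ft_force: [-6.9, -0.4, 7.7]
opening: 0.097
grip_force: 30.0
```

move_arm(
  commands=[
    [[0.72,0.04,0.4],[0,0,0],0],
    [[0.72,0.04,0.4],[0,0,0],0],
    [[0.76,0.04,0.31],[0,0,0],0],
    [[0.76,0.04,0.31],[0,0,0],0],
    [[0,0,0],[0,0,0],0],
  ],
)

```text
t: 33.6
eef_pos: [675.7, 124.7, 215.0]
tcp_rot: [3.139, 0.0, 1.623]
ft_force: [-5.6, -0.8, 9.5]
opening: 0.101
grip_force: 30.0
```

move_arm(
  commands=[
    [[0.79,0.04,0.25],[0,0,0],0],
    [[0.79,0.04,0.23],[0,0,0],0],
    [[0.81,0.04,0.12],[0,0,0],0],
    [[0.7,0.04,0.09],[0,0,0],0],
    [[0,0,0],[0,0,0],0],
    [[0,0,0],[0,0,0],0],
  ],
)

```text
t: 34.2
eef_pos: [706.9, 126.3, 221.4]
tcp_rot: [3.138, 0.0, 1.623]
ft_force: [-0.1, -0.3, 5.8]
opening: 0.093
grip_force: 30.0
```

```bash
python3 - <<'E'
from h import *
cv2.imwrite("pics/s5.png",read_camera("side")[80:400,180:520])
E
```

```text
(no output)
```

View pics/s5.png

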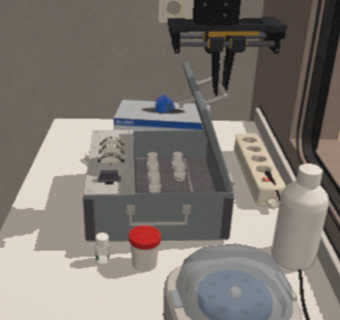

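The lid stands open at about 69° and the bystanders are where they were. Open the fingers slightly and withdraw upward.

move_arm(
  commands=[
    [[0,0,0],[0,0,0],0.26],
    [[0,0,0],[0,0,0],0.26],
    [[0,0,0],[0,0,0],0.26],
    [[0,0,0],[0,0,0],0.26],
    [[0,0,1],[0,0,0],0.26],
    [[0,0,2],[0,0,0],0.26],
    [[0,0,3],[0,0,0],0.26],
    [[0,0,4],[0,0,0],0.26],
    [[0,0,2],[0,0,0],0.26],
    [[0,0,0],[0,0,0],0.26],
  ],
)

```text
t: 35.25
eef_pos: [706.2, 126.4, 343.7]
tcp_rot: [3.135, -0.0, 1.623]
ft_force: [0.8, -0.5, 0.8]
opening: 0.258
grip_force: 0.0
```

move_arm(
  commands=[
    [[0,0,0],[0,0,0],0.26],
    [[0,0,0],[0,0,0],0.26],
    [[0,0,0],[0,0,0],0.26],
  ],
)

```text
t: 35.55
eef_pos: [705.4, 126.2, 338.0]
tcp_rot: [-3.139, 0.0, 1.623]
ft_force: [-0.3, -0.1, -0.0]
opening: 0.258
grip_force: 0.0
```

```bash
python3 - <<'E'
from h import *
a=read_camera("side")[80:400,180:520];b=read_camera("top")[150:330,190:430]
cv2.imwrite("pics/s6.png",np.hstack([a,cv2.resize(b,(427,320))]))
E
```

```text
(no output)
```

View pics/s6.png

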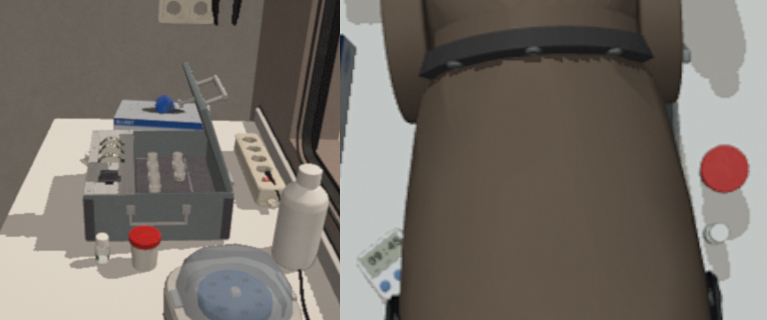

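The lid stays open, the gripper is clear, and the cup, vial and timer have not moved.

```bash
python3 -c "
from cell import *
print(env.job_done())"
```

```text
the job is handed in; nothing more can be done
None
```

The case is open and the job is handed in: code set to 4-7-2, release pushed to its stop, lid left standing at about 69° (worked out from the arm's path), and the cup, vial and timer where they were; the highest force reading at any check was about 18 N.

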